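# Clip the display light onto the light bar and aim it at the quartz point

### The arm

A 6-joint arm with a two-finger parallel gripper is mounted at the origin on a cart in front of the work surface, level with it; the furniture and walls round the work are solid. World frame = base frame: x ahead of the robot, y to its left, z up, the work surface at z = 0. Lengths are in m, angles in rad, forces in N, time in s.
With the tool pointing down it reaches from about 0.25 to 0.775 m from the base axis. Payload 4 kg.
Tool frame: the origin (TCP) lies midway between the tips of the shut fingers; the grasp point (between the pads) lies 19 mm behind it (robot.tcp_to_grasp is the z of the grasp point in the tool frame, in m); z points along the fingers, y is the line along which they close (so a half turn about z gives the same grasp; the last joint's range is limited). The gripper opens to 94 mm and grips with 3 to 60 N. Pads are 16 mm wide; open, the fingers measure 119 mm over their backs; the gripper's body (75 mm by 177 mm) begins 78 mm behind the grasp point.
Start: joints at [-1.322, 0.087, 1.371, -0, 1.684, -0.103], TCP at [0.19, -0.516, 0.206] pointing down, gripper open.
Joint ranges: [-3.1, 3.1], [-0.76, 2.03], [0.27, 2.55], [-1.08, 4.22], [0.17, 2.65], [-2.57, 2.57]. Speed limits (rad/s): [2.79, 2.79, 3.14, 3.14, 3.14, 3.14].

### API

Orientations are given as [roll, pitch, yaw] about the fixed x, y, z axes, in that order (R = Rz(yaw) Ry(pitch) Rx(roll)).
In Python, from bench import robot gives the robot as it stands. The module is installed in compiled form; this text tells all that it offers.
- The arm moves only by the tool move_arm, never from a script. Its argument "motion" is one flat list of numbers, 7 for each row, row after row: the turn, a rotation vector about the tool's x, y, z in units of 45 degrees (1.0 is 45 degrees), then the shift along the tool's x, y, z in units of 100 mm (1.0 is 100 mm), then the opening, from 0 (shut) to 1 (fully open). A call has 1 to 12 rows; each row shifts and turns the commanded pose from where the row before left it, along the tool's axes as they then stand; what a row does not reach is not made up. A row lasts 1/12 s, in which the tool goes at most 41.7 mm and 7.16 degrees, less where a joint would pass 70% of its speed; a pose out of reach is approached as far as the arm can. A call with a number of a shift or a turn outside -1 to 1 is refused whole. A call with a gripper value outside its range is refused whole. The fingers move at their own pace and stop on an object; the grip force is fixed at half the most. Time passes only in rows, so rows that do not move let the fingers close. It gives the time, the measured TCP pose, the force, the opening and the grip force at its end, in the units of the state.
- robot.get_obs(): the state, without advancing time (a new reading comes with each control period).
- robot.snapshot(name): name is "side" or "top" or "wrist"; returns the picture (480x640x3 uint8, red, green, blue); there is no depth.
- robot.get_calibration(name): a dict with "fx", "fy", "cx", "cy" (pixels), "R" (3x3) and "t" (3): a world point X has camera coordinates R X + t. Camera axes: x right, y down, z forward; pixel columns grow to the right and rows downward; lengths in m; the calibration is good to about 2 mm. A picture is of the moment at which its call begins: read the wrist's pose just before it. get_calibration takes no time and is no camera call; for the wrist camera it gives the pose at the moment of the call.
- robot.close_job(): hands the job in; it is judged then, once.
The state is a dict: "time": time; "joint_positions": joint angles; "qvel": joint speeds; "joint_torque": joint torques, N m; "tool_pos": TCP position; "ee_rot": TCP orientation; "wrist_force": force on the tool from outside, world axes, zero at the start; "wrist_torque": the same for the moment, N m; "width": finger opening in m; "finger_force": force on a finger pad.
Only numpy, scipy, OpenCV 4.12 (cv2) and the standard library are available. Lean on these libraries where they do the work, as an engineer would, in place of code of your own. Each camera call takes 0.05 s, during which the arm holds its last target. There are 200 camera calls.

### The job

Take the clip-on display light off the side of the wooden tray and clip it fully home onto the light bar, so that its beam falls on the middle of the tall quartz point standing behind the bar. Let go of it there, and do not shift the specimens or the small tools lying on the table.

Things in the scene. Friction and masses are not known exactly. Their poses are not given: they have to be found in the camera images.
- clip: clip light: black sprung clamp like a clothes peg, two levers on a hinge pin, lamp head on one side; 0.12 kg. Origin: centre of the round pocket in the jaws, where the bar's axis lies once home. z: jaws to handles; y: along the pin; x: to the lamp side. The frame turns with the lamp-side lever, but is the clip's plane of symmetry whenever it grips the bar or the tray wall
- grip (a point): midway between the handles, at z = 72 of the clip. Handles 22 wide in y, from z = 30 to 86, leaning outwards: outer faces 46 apart at z = 60, 55 at z = 80 while gripping; 33 and parallel when squeezed right up. Squeeze them along the clip's x, finger pads at z = 55 to 85: both levers turn alike, so the fingers' centre line stays the plane of symmetry
- pin (a point): middle of the hinge pin, 28 above the pocket's centre; lies on the plane of symmetry at any squeeze
- lips (a point): between the jaws' lips, at z = -11 of the clip; lips from z = -7 to -15, 6 apart while gripping, 20 with the handles squeezed right up; flared tips reach z = -22. The throat, a block that stops the bar, is at z = +8. At the start the lips hold the tray's wall (6 thick, rim 70 above the table), throat on the rim, lamp outside
- clip_jaw (a joint): angle between the levers (rad): about 0 (-0.06 to 0.03) when the jaws hold the bar fully home or the tray wall, 0.42 with the handles squeezed to their stop, -0.15 when shut on nothing, about 0.2 if only the lips hold the bar. The spring takes about 8 N per finger at first, 12 N at the stop
- spot: the lamp head fixed to the clip, 33 in diameter, 38 long. Origin: on its axis, at x = 40, z = 2 of the clip. Its z axis is the beam: in the clip's frame it points to -z, leaning 18 degrees (0.314 rad) towards the clip's +x
- light_bar: light bar, fixed: a level round bar 16 in diameter on two telescopic posts. Origin: on the table under the bar's middle; y: along the bar, x: across it, away from the robot. Posts at y = -180 and +180; bar free from -165 to +165. The bar's axis is set anywhere from 175 to 215 above the table; its height is not reported: see or feel it. It bears 25 N without moving
- quartz_point: the tall pale six-sided crystal with a pointed top, 79 x 106 mm and 149 high; origin at the centre of its underside. It stands in one of three places 100 to 150 mm behind the bar (along the light bar's +x), beside two lower lumps of rock
- crystal_mid (a point): middle of the quartz point, 70 above the table: where the beam must fall
- tray: open wooden tray, 180 x 150 x 70, walls 6, fixed; origin under its centre; the clip starts on its wall at y = -72
- sulphur: pale lump of mineral, 69 x 104 x 68, a bystander behind the bar; origin at the centre of its underside
- arsenopyrite: grey granular lump of mineral, 70 x 92 x 89, a bystander behind the bar; origin at the centre of its underside
- brush: wooden dust brush 156 long, lying in front of the bar: bystander
- loupe: folded loupe 29 x 56 x 14, lying in front of the bar: bystander
- tape: roll of packing tape, 98 across and 24 high, to the right: bystander
- pen: marker pen 131 long, lying in front: bystander

How it is judged:
By the outcome, as a careful person would: the job done as asked, in the order asked, and still so for the second after the job is handed in, with the robot touching nothing.
It also fails if it takes over 56 s, if anything falls off the work surface, if the arm or the gripper's body presses on something with over 40 N, if the wrist force passes 120 N, or if a joint passes its speed limit or range.

## Working session

There is one attempt and no reset: what is moved stays moved. The work goes in short steps, Python scripts to look and compute and a tool call to move; the robot and the scene stay as the last step left them, time stands still between calls to the robot, and variables do not carry over. Pictures are saved under pics/ and viewed, at most 10 in all, crops included, and the job is handed in when it is done.

Besides the shell and the picture viewer there is one more tool, called as name(argument=value, ...), one argument or row to a line, values as JSON. move_arm: Moves the arm, as the interface text tells. Shifts and turns lie within -1 to 1; 1 stands for 100 mm of shift or 45 degrees of turn. Its arguments: {"type":"object","properties":{"motion":{"type":"array","items":{"type":"number"}}},"required":["motion"]}

```bash
mkdir -p pics
python3 - <<'E'
from bench import robot
import cv2,numpy as np
o=robot.get_obs();print(o)
for n in("side","top"):
    cv2.imwrite(f"pics/{n}0.png",robot.snapshot(n)[:,:,::-1]);c=robot.get_calibration(n);print(n,c)
    print(-np.array(c["R"]).T@np.array(c["t"]))
print(robot.tcp_to_grasp)
E
```

```text
{'time': 0.0, 'joint_positions': array([-1.32207191e+00,  8.79511571e-02,  1.37222965e+00,  1.12247154e-05,
        1.68360431e+00, -1.03095625e-01]), 'qvel': array([-3.56222146e-04,  2.49600616e-03, -9.52997686e-04, -6.44064459e-05,
        1.35827719e-03,  8.84960515e-05]), 'joint_torque': array([-2.34961226e-04, -3.40185463e+01, -3.02427077e+01,  7.16696517e-02,
        3.30144411e-02, -1.67473645e-04]), 'tool_pos': array([ 0.18940067, -0.51577972,  0.20431877]), 'ee_rot': array([-3.13941298e+00, -2.36730032e-04,  3.51821039e-01]), 'wrist_force': array([0.46046221, 0.78334603, 0.19586774]), 'wrist_torque': array([-0.03266543, -0.02211617,  0.03183996]), 'finger_force': 0.0, 'width': 0.09382536177239242}
side {'fx': 538.0054492454078, 'fy': 538.0054492454078, 'cx': 313.7327853416708, 'cy': 242.8801714440137, 'R': array([[-0.96678256, -0.25470722,  0.02134762],
       [-0.17102857,  0.58257085, -0.79458193],
       [ 0.18994925, -0.771839  , -0.60678155]]), 't': array([0.51506937, 0.14140328, 1.20245077])}
[0.29373947 0.97691286 0.83098592]
top {'fx': 532.329472735805, 'fy': 532.329472735805, 'cx': 314.36259506149406, 'cy': 242.97622863093764, 'R': array([[-0.02609272, -0.99965875,  0.00124699],
       [-0.98239054,  0.02541109, -0.18510295],
       [ 0.1850081 , -0.00605487, -0.98271834]]), 't': array([0.04989228, 0.53529875, 1.48843185])}
[0.25180231 0.045285   1.56173245]
-0.0188
```

View pics/side0.png

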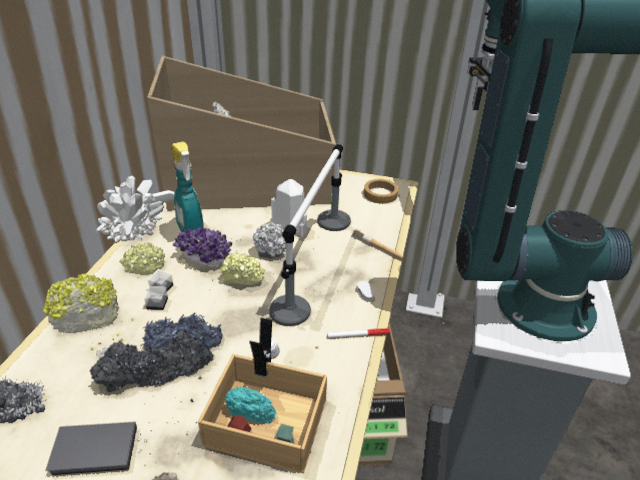

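View pics/top0.png

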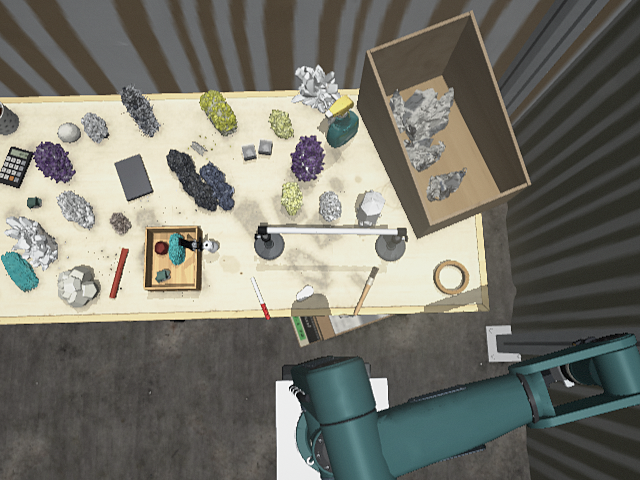

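The side view shows the tray with the black clip on its wall at about (263,350), bar ends at (290,230) and (338,149), and the quartz at (289,205). In the top view the tray is at (173,258), the clip at (200,244), the bar runs from (262,230) to (405,233), and the quartz is at (371,207). I'll zoom in.

Run:
```python
import cv2,numpy as np
s=cv2.imread("pics/side0.png");t=cv2.imread("pics/top0.png")
r=lambda i,x,y,w,h,k:cv2.resize(i[y:y+h,x:x+w],None,fx=k,fy=k,interpolation=cv2.INTER_CUBIC)
a=r(t,135,180,290,120,2.75)[:,:800]      # 797x330
b=r(s,195,310,140,90,2.85);c=r(s,245,140,140,90,2.85)
bc=np.hstack([b,c]);a=cv2.copyMakeBorder(a,0,0,0,max(0,bc.shape[1]-a.shape[1]),0)[:,:bc.shape[1]]
o=np.vstack([a,bc]);print(o.shape,a.shape);cv2.imwrite("pics/z1.png",o)
```

```text
(586, 798, 3) (330, 798, 3)
```

View pics/z1.png

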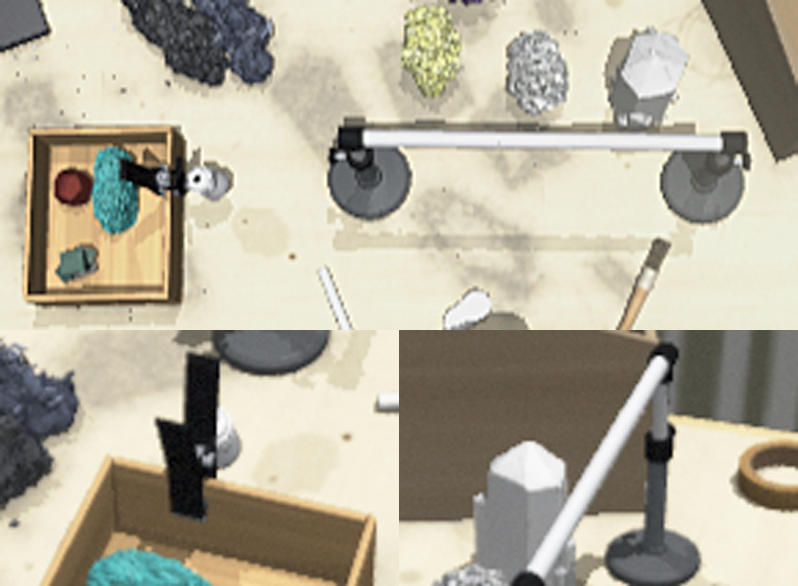

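```bash
cat > h.py <<'E'
import numpy as np
from bench import robot
def proj(n,X):
    c=robot.get_calibration(n);p=np.array(c["R"])@np.array(X,float)+c["t"]
    return np.round([c["fx"]*p[0]/p[2]+c["cx"],c["fy"]*p[1]/p[2]+c["cy"]],1)
def ray(n,uv):
    c=robot.get_calibration(n);R=np.array(c["R"])
    d=R.T@np.array([(uv[0]-c["cx"])/c["fx"],(uv[1]-c["cy"])/c["fy"],1]);return -R.T@np.array(c["t"]),d
def atz(n,uv,z):
    o,d=ray(n,uv);return o+d*(z-o[2])/d[2]
def tri(a,b):
    (o,d),(p,e)=ray(*a),ray(*b)
    s=np.linalg.lstsq(np.c_[d,-e],p-o,rcond=None)[0];A,B=o+s[0]*d,p+s[1]*e
    return (A+B)/2,np.linalg.norm(A-B)
E
python3 - <<'E'
from h import *
np.set_printoptions(precision=4,suppress=True)
T=lambda u,v:(135+u/2.75,180+v/2.75)
S1=lambda u,v:(195+u/2.85,310+(v-330)/2.85)
S2=lambda u,v:(245+(u-399)/2.85,140+(v-330)/2.85)
print("bar near",tri(("top",T(351,138)),("side",S2(530,582))))
print("bar far",tri(("top",T(735,142)),("side",S2(664,356))))
print("crystal tip",tri(("top",T(660,55)),("side",S2(527,446))))
print("tray corners top",[atz("top",T(*p),.07) for p in((29,130),(180,127),(182,300),(27,300))])
print("tray side",[atz("side",S1(*p),.07) for p in((110,460),(374,518))])
print("tri corner",tri(("top",T(181,128)),("side",S1(110,460))),tri(("top",T(182,300)),("side",S1(374,518))))
# handles: top edges in side image
print("outer handle top corners @.148",[atz("side",S1(*p),.148) for p in((186,353),(219,357),(158,420),(201,432))])
print("inner handle in top",[atz("top",T(*p),.148) for p in((120,162),(122,180),(172,158),(183,175))])
E
```

```text
bar near (array([0.5399, 0.1691, 0.2213]), np.float64(0.0024294730396648904))
bar far (array([ 0.5279, -0.1912,  0.2142]), np.float64(0.0031029764406785847))
crystal tip (array([ 0.6344, -0.1343,  0.1388]), np.float64(0.003397965864548455))
tray corners top [array([0.5909, 0.5186, 0.07  ]), array([0.5901, 0.3614, 0.07  ]), array([0.4093, 0.3569, 0.07  ]), array([0.4134, 0.5149, 0.07  ])]
tray side [array([0.5859, 0.3773, 0.07  ]), array([0.4124, 0.3763, 0.07  ])]
tri corner (array([0.5926, 0.3639, 0.053 ]), np.float64(0.00037272030343150377)) (array([0.4134, 0.3611, 0.0506]), np.float64(0.004083789902018781))
outer handle top corners @.148 [array([0.5424, 0.346 , 0.148 ]), array([0.5217, 0.3436, 0.148 ]), array([0.5401, 0.4025, 0.148 ]), array([0.5127, 0.4045, 0.148 ])]
inner handle in top [array([0.5386, 0.4034, 0.148 ]), array([0.5206, 0.401 , 0.148 ]), array([0.5413, 0.3523, 0.148 ]), array([0.524 , 0.3412, 0.148 ])]
```

move_arm(
  motion=[0,0,0,0,0,-0.38,1,0,0,0,0,0,-0.38,1,0,0,0,0,0,-0.38,1,0,0,0,0,0,-0.38,1,0,0,0,0.26,-0.3,0,1,0,0,0,0.26,-0.3,0,1,0,0,0,0.26,-0.3,0,1,0,0,0,0.26,-0.3,0,1,0,0,0,0.26,-0.3,0,1,0,0,0,0.26,-0.3,0,1,0,0,0,0.26,-0.3,0,1,0,0,0,0.26,-0.3,0,1],
)

```text
time: 1.1
tool_pos: [0.3021, -0.2174, 0.3571]
ee_rot: [-3.141, 0.0, 0.351]
wrist_force: [0.8, -0.3, 0.0]
width: 0.0943
finger_force: 0.0
```

move_arm(
  motion=[0,0,0,0.26,-0.3,0,1,0,0,0,0.26,-0.3,0,1,0,0,0,0.26,-0.3,0,1,0,0,0,0.26,-0.3,0,1,0,0,0,0.26,-0.3,0,1,0,0,0,0.26,-0.3,0,1,0,0,0,0.26,-0.3,0,1,0,0,0,0.26,-0.3,0,1],
)

```text
time: 1.77
tool_pos: [0.4146, 0.0798, 0.3572]
ee_rot: [3.141, 0.0, 0.352]
wrist_force: [1.5, 0.6, 0.5]
width: 0.0945
finger_force: 0.0
```

Run:
```python
from bench import robot
import cv2,pickle
c=robot.get_calibration("wrist");im=robot.snapshot("wrist")
cv2.imwrite("pics/w1.png",im[:,:,::-1]);pickle.dump(c,open("w1.pkl","wb"))
```

move_arm(
  motion=[0,0,0,0.26,-0.295,0,1,0,0,0,0.26,-0.295,0,1,0,0,0,0.26,-0.295,0,1,0,0,0,0.26,-0.295,0,1,0,0,0,0.26,-0.295,0,1,0,0,0,0.26,-0.295,0,1,0,0,0,0.26,-0.295,0,1,0,0,0,0.26,-0.295,0,1,0,0,0.15,0,0,0,1,0,0,0.15,0,0,0,1,0,0,0.149,0,0,0,1,0,0,0,0,0,0.3,1],
)

```text
time: 2.82
tool_pos: [0.5304, 0.3719, 0.3328]
ee_rot: [-3.136, -0.009, -0.004]
wrist_force: [-0.3, 0.6, 1.6]
width: 0.094
finger_force: 0.0
```

Run:
```python
from bench import robot
import cv2,pickle,numpy as np
c=robot.get_calibration("wrist");im=robot.snapshot("wrist")
cv2.imwrite("pics/w2.png",im[:,:,::-1]);pickle.dump(c,open("w2.pkl","wb"))
a=cv2.imread("pics/w1.png");h=lambda i:cv2.resize(i,(400,300),interpolation=cv2.INTER_AREA)
print(robot.get_obs()["tool_pos"])
```

```text
[0.52711885 0.36997921 0.32041544]
```

View pics/w2.png

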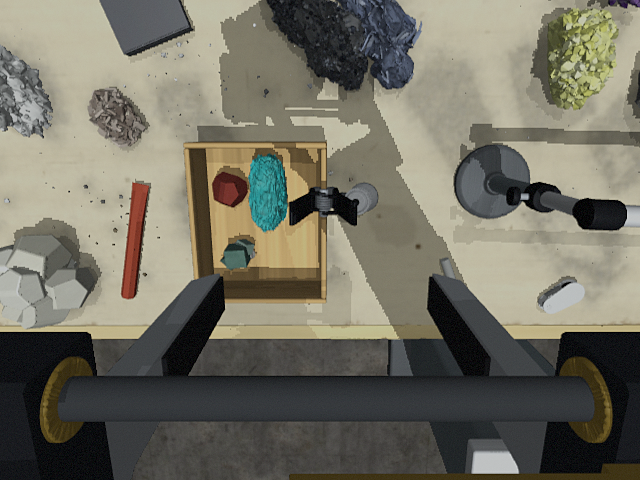

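View pics/w1.png

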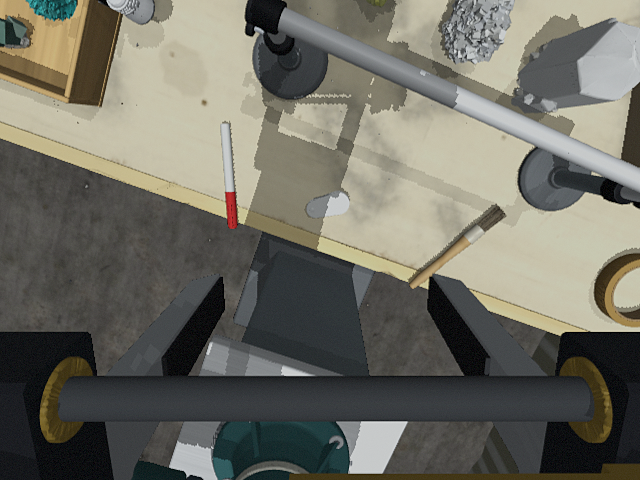

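w2 shows the tray rim's right wall from (326,143) to (327,302), and the clip's outer handle edges at x≈291 and x≈356, around row 213. w1 shows the bar running from (270,12) to (640,185), with the quartz at (585,65). I'll fit these numerically.

```bash
cat > fit.py <<'E'
from h import *
import cv2,pickle
from scipy.optimize import least_squares
from scipy.ndimage import map_coordinates
np.set_printoptions(precision=4,suppress=True)
V=[("top0",robot.get_calibration("top")),("side0",robot.get_calibration("side")),("w1",pickle.load(open("w1.pkl","rb")))]
V=[(cv2.GaussianBlur(cv2.imread(f"pics/{n}.png"),(0,0),.8).astype(float),c) for n,c in V]
def pj(c,X):
    p=X@np.array(c["R"]).T+c["t"];return p[:,:2]/p[:,2:]*[c["fx"],c["fy"]]+[c["cx"],c["cy"]]
S=np.linspace(-.14,.14,40)
def edges(q,c):
    a,b,H,yaw=q;d=np.array([-np.sin(yaw),np.cos(yaw),0])
    P=np.array([a,b,H])+S[:,None]*d
    C=-np.array(c["R"]).T@np.array(c["t"]);v=C-P;n=np.cross(v,d);n/=np.linalg.norm(n,axis=1)[:,None]
    return [pj(c,P+s*.008*n) for s in(1,-1)],pj(c,P)
q=np.array([.534,-.011,.205,.033])
for it,w in enumerate((7,5,3,3,3)):
    D=[]
    for k,(im,c) in enumerate(V):
        E,M=edges(q,c);t=M[-1]-M[0];t/=np.linalg.norm(t);nn=np.array([-t[1],t[0]])
        for e in range(2):
            o=np.sign((E[e]-M)@nn)[:,None]*nn
            u=np.arange(-w,w+.01,.25)
            pts=E[e][:,None]+u[None,:,None]*o[:,None]
            ok=((pts>3)&(pts<[636,476])).all((1,2))
            pr=np.stack([map_coordinates(im[:,:,ch],[pts[...,1],pts[...,0]],order=1) for ch in range(3)],-1)
            g=np.linalg.norm(pr[:,4:]-pr[:,:-4],axis=2)
            i=g.argmax(1);m=np.take_along_axis(pts,(i+2)[:,None,None],1)[:,0]
            ok&=g.max(1)>15
            D.append((k,e,m,o,ok))
    def res(q):
        r=[]
        for k,e,m,o,ok in D:
            E,_=edges(q,V[k][1]);r.append((((E[e]-m)*o).sum(1))[ok])
        return np.concatenate(r+[[(q[1]+.011)*100]])
    f=least_squares(res,q,loss="soft_l1",f_scale=.5);q=f.x
    print(q,[ (k,e,ok.sum(),np.round(np.median((((edges(q,V[k][1])[0][e]-m)*o).sum(1))[ok]),2)) for k,e,m,o,ok in D])
E
python3 fit.py
python3 - <<'E'
from h import *
import pickle
np.set_printoptions(precision=4,suppress=True)
c=pickle.load(open("w2.pkl","rb"));
import h
h.robot=type("r",(),{"get_calibration":staticmethod(lambda n:c)})
print("rim",[atz("w",p,.07) for p in((326,143),(327,302),(185,143),(188,304))])
print("handles",[atz("w",p,.148) for p in((291,213),(356,214))], "pin .09",atz("w",(326,200),.1))
from bench import robot as r
o=r.get_obs();print(o["tool_pos"],o["ee_rot"])
E
```

```text
[ 0.5378 -0.1149  0.2214 -0.0238] [(0, 0, np.int64(40), np.float64(2.64)), (0, 1, np.int64(40), np.float64(-0.28)), (1, 0, np.int64(40), np.float64(0.22)), (1, 1, np.int64(40), np.float64(0.19)), (2, 0, np.int64(24), np.float64(0.32)), (2, 1, np.int64(31), np.float64(0.68))]
[ 0.5308 -0.0137  0.2547 -0.0464] [(0, 0, np.int64(40), np.float64(3.81)), (0, 1, np.int64(35), np.float64(2.28)), (1, 0, np.int64(40), np.float64(0.5)), (1, 1, np.int64(40), np.float64(6.92)), (2, 0, np.int64(11), np.float64(-1.44)), (2, 1, np.int64(13), np.float64(-2.51))]
[ 0.5284 -0.0121  0.2635 -0.043 ] [(0, 0, np.int64(40), np.float64(0.51)), (0, 1, np.int64(40), np.float64(1.42)), (1, 0, np.int64(39), np.float64(0.18)), (1, 1, np.int64(12), np.float64(0.82)), (2, 0, np.int64(33), np.float64(-0.05)), (2, 1, np.int64(5), np.float64(-0.63))]
[ 0.5283 -0.0131  0.2639 -0.041 ] [(0, 0, np.int64(40), np.float64(0.49)), (0, 1, np.int64(40), np.float64(1.44)), (1, 0, np.int64(39), np.float64(0.03)), (1, 1, np.int64(12), np.float64(-0.07)), (2, 0, np.int64(32), np.float64(0.03)), (2, 1, np.int64(3), np.float64(2.77))]
[ 0.5283 -0.0126  0.2641 -0.0404] [(0, 0, np.int64(40), np.float64(0.49)), (0, 1, np.int64(40), np.float64(1.48)), (1, 0, np.int64(39), np.float64(0.2)), (1, 1, np.int64(13), np.float64(0.32)), (2, 0, np.int64(32), np.float64(0.01)), (2, 1, np.int64(1), np.float64(-0.99))]
rim [array([0.5918, 0.3728, 0.07  ]), array([0.4148, 0.3725, 0.07  ]), array([0.5925, 0.5194, 0.07  ]), array([0.4127, 0.5317, 0.07  ])]
handles [array([0.533 , 0.4039, 0.148 ]), array([0.5319, 0.346 , 0.148 ])] pin .09 [0.5369 0.3729 0.1   ]
[0.5271 0.37   0.3204] [ 3.1366  0.0085 -0.001 ]
```

```bash
sed -i 's/.205,.033\]/.208,-.033]/' fit.py; python3 fit.py
```

```text
[ 0.5344 -0.0611  0.2133 -0.0396] [(0, 0, np.int64(40), np.float64(5.28)), (0, 1, np.int64(40), np.float64(0.16)), (1, 0, np.int64(40), np.float64(0.3)), (1, 1, np.int64(40), np.float64(0.31)), (2, 0, np.int64(37), np.float64(-0.12)), (2, 1, np.int64(31), np.float64(0.07))]
[ 0.5327 -0.0997  0.2119 -0.0397] [(0, 0, np.int64(40), np.float64(1.38)), (0, 1, np.int64(40), np.float64(0.1)), (1, 0, np.int64(40), np.float64(0.19)), (1, 1, np.int64(40), np.float64(0.38)), (2, 0, np.int64(31), np.float64(-0.22)), (2, 1, np.int64(29), np.float64(0.1))]
[ 0.5326 -0.1033  0.2118 -0.0386] [(0, 0, np.int64(39), np.float64(1.54)), (0, 1, np.int64(36), np.float64(0.01)), (1, 0, np.int64(37), np.float64(0.3)), (1, 1, np.int64(40), np.float64(0.23)), (2, 0, np.int64(25), np.float64(0.12)), (2, 1, np.int64(24), np.float64(0.35))]
[ 0.5326 -0.1027  0.2122 -0.0376] [(0, 0, np.int64(39), np.float64(1.52)), (0, 1, np.int64(36), np.float64(0.04)), (1, 0, np.int64(37), np.float64(0.42)), (1, 1, np.int64(40), np.float64(0.32)), (2, 0, np.int64(25), np.float64(0.07)), (2, 1, np.int64(23), np.float64(0.43))]
[ 0.532  -0.1206  0.2122 -0.0376] [(0, 0, np.int64(38), np.float64(1.49)), (0, 1, np.int64(36), np.float64(0.01)), (1, 0, np.int64(37), np.float64(0.45)), (1, 1, np.int64(40), np.float64(0.22)), (2, 0, np.int64(25), np.float64(0.13)), (2, 1, np.int64(23), np.float64(0.23))]
```

move_arm(
  motion=[0,0,0,0.06,-0.05,0.35,1,0,0,0,0,0,0.35,1,0,0,0,0,0,0.35,1,0,0,0,0,0,0.3,1,0,0,0,0,0,0,1,0,0,0,0,0,0,1],
)

```text
time: 3.37
tool_pos: [0.5335, 0.3748, 0.1898]
ee_rot: [3.138, 0.006, -0.001]
wrist_force: [0.2, 1.2, 0.3]
width: 0.0942
finger_force: 0.0
```

Run:
```python
from h import *
import cv2,pickle
o=robot.get_obs();print(o["tool_pos"],o["ee_rot"],o["qvel"])
c=robot.get_calibration("wrist");im=robot.snapshot("wrist")
cv2.imwrite("pics/w3.png",im[:,:,::-1]);pickle.dump(c,open("w3.pkl","wb"))
```

```text
[0.53352509 0.37482865 0.18982628] [ 3.13822178e+00  5.53566307e-03 -8.43187138e-04] [ 2.36526986e-03 -4.25896922e-02 -1.03808150e-01 -3.45636320e-03
 -3.38867703e-05  2.91353692e-03]
```

View pics/w3.png

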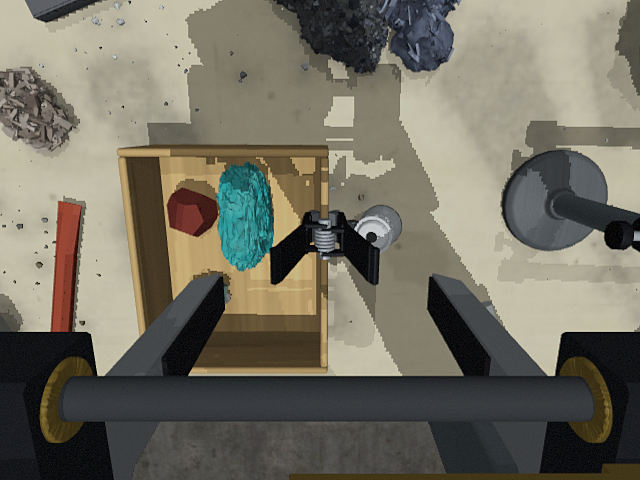

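w3 shows the handle outer edges at u=271 and u=379, rows 248–284. The finger tips at u=224 and u=428 straddle them evenly.

Run:
```python
import h,pickle
from h import *
c=pickle.load(open("w3.pkl","rb"))
h.robot=type("r",(),{"get_calibration":staticmethod(lambda n:c)})
print([atz("w",p,.148) for p in((271,248),(271,284),(379,248),(379,284))],[atz("w",p,.07) for p in((328,148),(328,370))])
from bench import robot as r
print(r.get_obs()["tool_pos"])
```

```text
[array([0.54312082, 0.40493404, 0.148     ]), array([0.5219213 , 0.40568451, 0.148     ]), array([0.54299379, 0.34533012, 0.148     ]), array([0.52177696, 0.344656  , 0.148     ])] [array([0.59313955, 0.37287489, 0.07      ]), array([0.41673326, 0.37286722, 0.07      ])]
[0.53490927 0.3757175  0.19320538]
```

move_arm(
  motion=[0,0,0,0,0,0.25,1,0,0,0,0,0,0.25,1,0,0,0,0,0,0.23,1,0,0,0,0,0,0,1,0,0,0,0,0,0,1,0,0,0,0,0,0,1],
)

```text
time: 3.92
tool_pos: [0.5364, 0.3768, 0.1234]
ee_rot: [-3.139, -0.005, -0.001]
wrist_force: [0.6, 0.8, 0.2]
width: 0.0941
finger_force: 0.0
```

move_arm(
  motion=[0,0,0,-0.03,0.015,0.08,1,0,0,0,0,0,0,1,0,0,0,0,0,0,1,0,0,0,0,0,0,0.45,0,0,0,0,0,0,0.3,0,0,0,0,0,0,0.2,0,0,0,0,0,0,0,0,0,0,0,0,0,0,0,0,0,0,0,0,0,0,0,0,0,0,0,0],
)

```text
time: 4.75
tool_pos: [0.5325, 0.3754, 0.1135]
ee_rot: [-3.139, -0.003, -0.001]
wrist_force: [-0.6, 0.9, 7.6]
width: 0.0511
finger_force: 8.8
```

move_arm(
  motion=[0,0,0,0,0,0,0,0,0,0,0,0,0,0,0,0,0,0,0,0,0,0,0,0,0,0,0,0,0,0,0,0,0,0,0,0,0,0,0,0,0,0],
)

```text
time: 5.25
tool_pos: [0.5334, 0.3763, 0.1158]
ee_rot: [-3.136, -0.007, -0.0]
wrist_force: [-0.2, 0.8, 9.3]
width: 0.0339
finger_force: 29.9
```

move_arm(
  motion=[0,0,0,0,0,-0.1,0,0,0,0,0,0,-0.2,0,0,0,0,0,0,-0.3,0,0,0,0,0,0,-0.4,0,0,0,0,0,0,-0.4,0,0,0,0,0,0,-0.4,0,0,0,0,0,0,-0.4,0,0,0,0,0,0,-0.1,0,0,0,0,0,0,0,0,0,0,0,0,0,0,0],
)

```text
time: 6.08
tool_pos: [0.5317, 0.3743, 0.3414]
ee_rot: [3.142, -0.0, -0.001]
wrist_force: [0.7, 0.1, -0.9]
width: 0.0334
finger_force: 29.9
```

Run:
```python
from h import *
import cv2,pickle
np.set_printoptions(precision=4,suppress=True)
o=robot.get_obs();print(o["tool_pos"],o["ee_rot"],o["wrist_force"],o["width"])
s=robot.snapshot("side")[:,:,::-1];w=robot.snapshot("wrist")[:,:,::-1]
cv2.imwrite("pics/s4.png",s)
pickle.dump(robot.get_calibration("wrist"),open("w4.pkl","wb"));cv2.imwrite("pics/w4.png",w)
print(proj("side",o["tool_pos"]))
u,v=map(int,proj("side",o["tool_pos"]));u0=max(u-80,0);v0=max(v-90,0)
a=cv2.resize(s[v0:v0+200,u0:u0+160],(480,600),interpolation=cv2.INTER_CUBIC)
cry=cv2.resize(s[160:260,250:340],(320,356),interpolation=cv2.INTER_CUBIC)
b=cv2.resize(w,(320,240),interpolation=cv2.INTER_AREA)
r=np.vstack([cry,b]);r=cv2.copyMakeBorder(r,0,4,0,0,0)
cv2.imwrite("pics/z4.png",np.hstack([a,r]))
```

```text
[0.5317 0.3743 0.3414] [ 3.1416 -0.0003 -0.001 ] [ 0.669   0.116  -0.8629] 0.03339029462678987
[255.7 241.1]
```

View pics/z4.png

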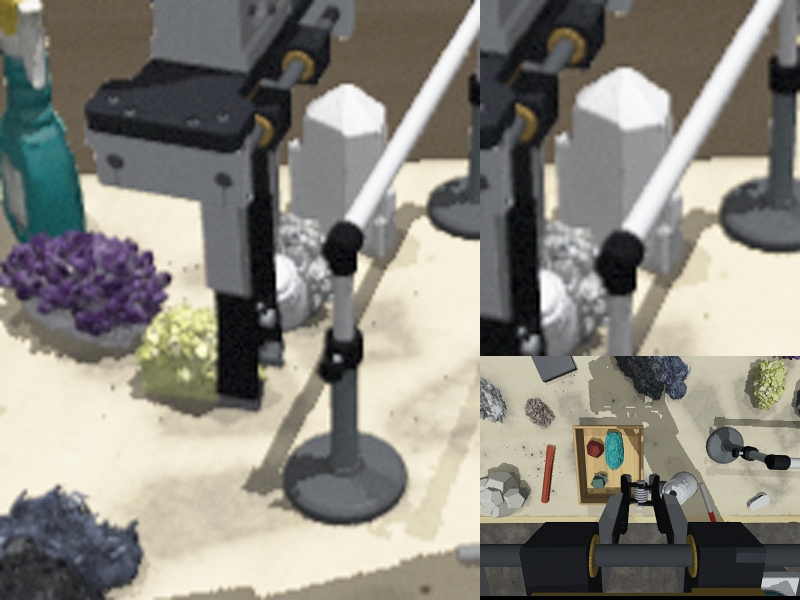

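z4 shows the clip held upright between the fingers with the lamp outside, clear of the tray. The crystal's tip is at side pixel (290.8,179.1) and its front base at about (306,235).

Run:
```python
from h import *
import h,pickle,cv2
np.set_printoptions(precision=4,suppress=True)
T=lambda u,v:(135+u/2.75,180+v/2.75)
print("tip top",atz("top",T(660,55),.149),"side",atz("side",(290.8,179.1),.149),tri(("top",T(660,55)),("side",(290.8,179.1))))
print("front base top",atz("top",T(637,124),0),"left base",atz("top",T(612,95),0),atz("top",T(618,122),0))
print("front base side",atz("side",(306.2,235.4),0))
c=pickle.load(open("w1.pkl","rb"));rb=h.robot
h.robot=type("r",(),{"get_calibration":staticmethod(lambda n:c)})
print("w1 tip",atz("w",(640,30),.149),"bases",[atz("w",p,0) for p in((516,85),(530,108),(592,108),(580,60))])
s=cv2.imread("pics/side0.png");t=cv2.imread("pics/top0.png");w=cv2.imread("pics/w1.png")
a=cv2.resize(s[165:255,255:325],(360,463),interpolation=cv2.INTER_CUBIC)
b=cv2.resize(t[180:235,345:395],(380,418),interpolation=cv2.INTER_CUBIC)
o=np.zeros((600,740,3),np.uint8);o[:463,:360]=a;o[:418,360:]=b
o[420:600,440:740]=cv2.resize(w[0:120,440:640],(300,180));cv2.imwrite("pics/z5.png",o)
```

```text
tip top [ 0.6334 -0.1328  0.149 ] side [ 0.6277 -0.1255  0.149 ] (array([ 0.6324, -0.1336,  0.1443]), np.float64(0.004428513138448921))
front base top [ 0.5964 -0.1228  0.    ] left base [ 0.6297 -0.0968  0.    ] [ 0.5992 -0.1021  0.    ]
front base side [ 0.5808 -0.1055  0.    ]
w1 tip [ 0.6517 -0.1178  0.149 ] bases [array([ 0.6111, -0.0942,  0.    ]), array([ 0.5931, -0.1225,  0.    ]), array([ 0.6193, -0.1941,  0.    ]), array([ 0.6629, -0.1534,  0.    ])]
```

View pics/z5.png

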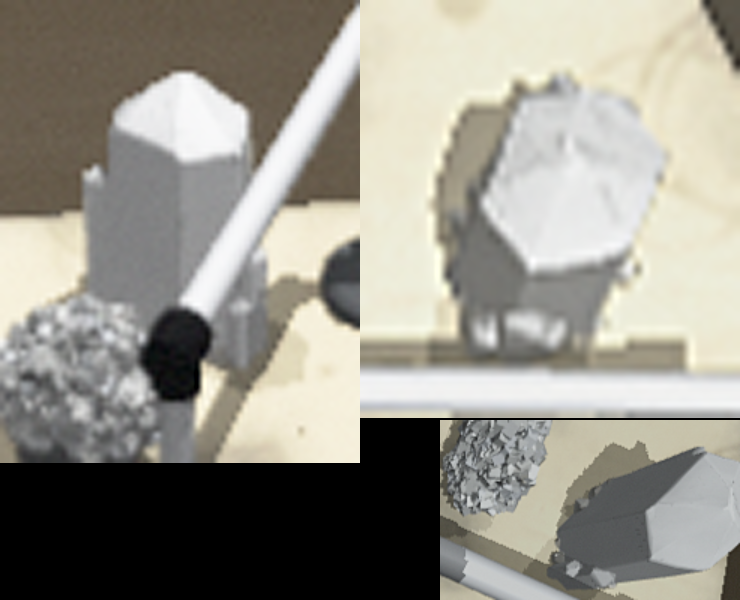

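The quartz axis is near (0.636, −0.130). That is about 105 mm behind the bar, which fits the stated 100–150 mm. The aim needs a clip tilt of about 6°. I'll rotate and carry the clip over the bar.

move_arm(
  motion=[0,0,-0.15,0,0,0,0,0,0,-0.15,0,0,0,0,0,0,-0.15,0,0,0,0,0,0,-0.15,0,0,0,0,0,0,-0.15,0,0,0,0,0,0,-0.15,0,0,0,0,0,0,-0.15,0,0,0,0,0,0,-0.15,0,0,0,0,0,0,-0.15,0,0,0,0,0,0,-0.15,0,0,0,0,0,0,-0.15,0,0,0,0,0,0,-0.15,0,0,0,0],
)

```text
time: 7.18
tool_pos: [0.531, 0.374, 0.3378]
ee_rot: [-3.137, 0.004, 1.419]
wrist_force: [-0.1, -0.1, -0.5]
width: 0.0342
finger_force: 29.9
```

move_arm(
  motion=[0,0,-0.15,0,0,0,0,0,0,0,-0.3,0.01,0,0,0,0,0,-0.4,0.015,0,0,0,0,0,-0.4,0.015,0,0,0,0,0,-0.4,0.015,0,0,0,0,0,-0.4,0.015,0,0,0,0,0,-0.4,0.015,0,0,0,0,0,-0.4,0.015,0,0,0,0,0,-0.4,0.015,0,0,0,0,0,-0.4,0.015,0,0,0,0,0,-0.4,0.015,0,0,0,0,0,-0.4,0.015,0,0],
)

```text
time: 8.18
tool_pos: [0.529, -0.0576, 0.3384]
ee_rot: [-3.136, -0.001, 1.531]
wrist_force: [1.3, -0.3, -1.4]
width: 0.0336
finger_force: 29.9
```

move_arm(
  motion=[-0.067,0,0,-0.3,0,0,0,-0.066,0,0,-0.2,0,0,0,0,0,0,-0.1,0,0,0,0,0,0,0,0,0,0,0,0,0,0,0,0,0,0,0,0,0,0,0,0],
)

```text
time: 8.68
tool_pos: [0.5281, -0.1146, 0.3404]
ee_rot: [3.039, -0.001, 1.532]
wrist_force: [0.2, 0.3, -1.1]
width: 0.034
finger_force: 29.9
```

Run:
```python
from h import *
import cv2,pickle
from scipy.spatial.transform import Rotation as Ro
np.set_printoptions(precision=4,suppress=True)
c=robot.get_calibration("wrist");o=robot.get_obs();w=robot.snapshot("wrist")[:,:,::-1].copy()
cv2.imwrite("pics/w6.png",w);pickle.dump((c,o),open("w6.pkl","wb"))
s=robot.snapshot("side")[:,:,::-1];cv2.imwrite("pics/s6.png",s)
print(o["tool_pos"],o["ee_rot"])
R=Ro.from_euler("xyz",o["ee_rot"]).as_matrix();print(R)
pin=o["tool_pos"]+R[:,2]*.0258;poc=o["tool_pos"]+R[:,2]*.0538
print("pin wrist",proj("wrist",pin),"side",proj("side",pin),proj("side",poc),proj("side",o["tool_pos"]))
for y in(-.15,-.05,.05,.12):
    print(y,proj("wrist",[.532-.0376*(-.1206-y)*1,y,.212]))
u,v=map(int,proj("side",poc));k=cv2.resize(s[v-75:v+55,u-65:u+65],(400,400),interpolation=cv2.INTER_CUBIC);print("crop",u-65,v-75,"x",400/130)
z=np.zeros((400,790,3),np.uint8);z[:,:400]=k;z[:292,400:]=cv2.resize(w,(390,292),interpolation=cv2.INTER_AREA);cv2.imwrite("pics/z6.png",z)
```

```text
[ 0.5281 -0.1146  0.3404] [ 3.0395 -0.0012  1.5323]
[[ 0.0385  0.994   0.1019]
 [ 0.9993 -0.0384 -0.0027]
 [ 0.0012  0.1019 -0.9948]]
pin wrist [324.5 274.1] side [330.7 123.6] [329.  134.8] [332.3 112.9]
-0.15 [313.4 272.6]
-0.05 [312.2 141.1]
0.05 [310.9 -14.5]
0.12 [ 309.8 -141.5]
crop 264 59 x 3.076923076923077
```

View pics/z6.png

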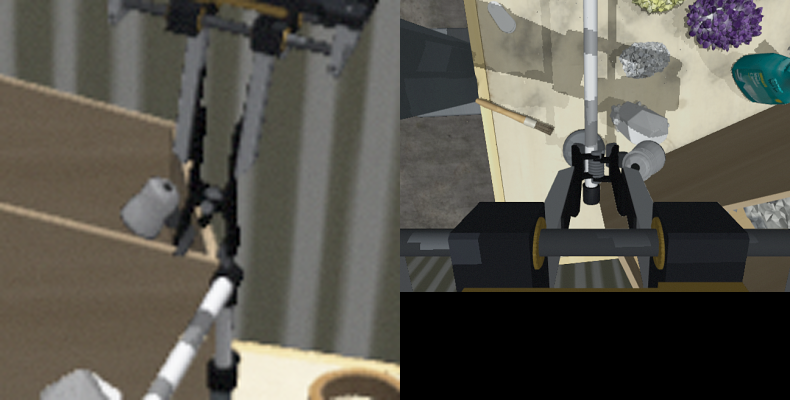

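z6's wrist view shows the bar as a vertical strip at about u=310, running under the clip's coil at about (323,272). The side view shows the clip above the bar, tilted back, with the lamp on the quartz side. I'll measure the bar's edges.

Run:
```python
from h import *
import cv2,pickle
np.set_printoptions(precision=4,suppress=True,linewidth=200)
c,o=pickle.load(open("w6.pkl","rb"));w=cv2.imread("pics/w6.png").astype(int)
for r in(20,60,85,120,150,180,215):
    p=w[r,290:336].sum(1)//3;print(r,p)
```

```text
20 [196 197 197 200 200 201 202 199 198 204 169 150 175 189 199 204 208 213 216 216 217 217 216 216 217 217 215 211 205 197 189 180 167 132 172 198 199 197 198 198 200 200 201 201 201 201]
60 [134 134 131 133 131 132 131 129 130 130 136  96 103 116 125 130 132 138 143 145 153 156 158 160 159 157 153 150 147 144 140 138 131 116 142 166 169 172 116 183 187 183 179 180 181 180]
85 [130 130 128 128 124 124 121 117 119 119 116  95  95 109 121 129 132 137 142 144 149 154 158 160 160 157 154 151 149 143 140 136 130 111 160 185 186 188 189 189 188 188 190 119 103 102]
120 [137 138 137 135 136 134 137 137 137 137 135 120 147 172 187 198 203 208 216 217 217 216 217 217 217 217 217 213 207 199 191 183 167 135 155 178 175 170 171 171 170 171 171 172 171 171]
150 [137 140 138 138 138 138 140 138 138 138 138 136 138 161 177 182 200 208 214 216 218 216 217 218 216 216 218 214 207 201 191 183 168 140 122 134 136 138 137 137 136 137 136 135 136 135]
180 [205 206 204 205 206 204 204 204 205 205 207 214 169 100  99 124 128 134 138 141 147 151 153 156 158 159 158 154 149 146 141 139 132 122 105 108 111 110 109 109 110 109 108 109 110 109]
215 [ 47  62  79  87  91  92  93  93  90  91  92  92  88  97 100 108 113 113 115 115 120 121 125 124 122 124 120 119 118 113 110 108 100  79 182 209 206 205 205 205 205 205 204 203 204 204]
```

Run:
```python
from h import *
import pickle
from scipy.optimize import least_squares
np.set_printoptions(precision=4,suppress=True)
c,o=pickle.load(open("w6.pkl","rb"))
M=[(20,299.9,324.2),(60,300.8,324.0),(85,300.7,324.0),(120,301.2,324.5),(150,301.9,324.3),(180,302.2,324.6),(215,303.0,324.0)]
C=-np.array(c["R"]).T@np.array(c["t"]);R=np.array(c["R"])
def res(q):
    d=np.array([-np.sin(q[2]),np.cos(q[2]),0]);P=np.array([q[0],-.12,q[1]]);r=[]
    for v,a,b in M:
        for u,sg in((a,-1),(b,1)):
            k=R.T@np.array([(u-c["cx"])/c["fx"],(v-c["cy"])/c["fy"],1])
            n=np.cross(k,d);n/=np.linalg.norm(n)   # signed distance of ray to axis
            r.append((((P-C)@n)*1000-sg*8*S))
    return np.array(r)
for S in(1,-1):
    f=least_squares(res,[.532,.212,-.0376]);print(S,f.x,f.cost,f.fun)
    f=least_squares(lambda q:res([q[0],.212,q[1]]),[.532,-.0376]);print(" H fixed",f.x,f.cost)
```

```text
1 [ 0.4883  0.8207 -0.0387] 0.14180132135260654 [-0.0287  0.0683  0.1841 -0.1026 -0.1321 -0.1275 -0.1427  0.1872  0.0411
  0.0186 -0.0582  0.2073  0.1542 -0.2691]
 H fixed [ 0.5321 -0.0387] 1815.06172962617
-1 [ 0.5318  0.216  -0.0387] 0.14180132135260506 [ 0.0287 -0.0683 -0.1841  0.1026  0.1321  0.1275  0.1427 -0.1872 -0.0411
 -0.0186  0.0582 -0.2073 -0.1542  0.2691]
 H fixed [ 0.5321 -0.0387] 0.2183266757970423
```

move_arm(
  motion=[0,0,0,-0.11,-0.09,0,0,0,0,0,0,0,0.15,0,0,0,0,0,0,0.15,0,0,0,0,0,0,0,0,0,0,0,0,0,0,0,0,0,0,0,0,0,0,0,0,0,0,0,0,0],
)

```text
time: 9.37
tool_pos: [0.5222, -0.1263, 0.312]
ee_rot: [3.035, 0.001, 1.532]
wrist_force: [0.1, -1.0, -1.4]
width: 0.0337
finger_force: 29.9
```

```bash
cat > st.py <<'E'
from h import *
from scipy.spatial.transform import Rotation as Ro
np.set_printoptions(precision=4,suppress=True)
o=robot.get_obs();p=o["tool_pos"];R=Ro.from_euler("xyz",o["ee_rot"]).as_matrix()
P=np.array([.5318,-.126,.213]);d=R.T@(P-p)
print("tilt",np.degrees(np.arctan2(R[0,2],-R[2,2])),"bar point in tool mm",d*1000,"F",o["wrist_force"],np.abs(o["qvel"]).max(),o["time"],"w",o["width"])
E
python3 st.py
```

```text
tilt 6.081615305573435 bar point in tool mm [ 0.7486 -0.9379 99.4195] F [ 0.0938 -1.011  -1.4478] 0.003963276489250589 9.3667 w 0.03365073006532541
```

move_arm(
  motion=[0,0,0,0,-0.01,0.1,0,0,0,0,0,0,0.1,0,0,0,0,0,0,0.05,0,0,0,0,0,0,0.05,0,0,0,0,0,0,0,0,0,0,0,0,0,0,0],
)

```text
time: 9.87
tool_pos: [0.5239, -0.1267, 0.2803]
ee_rot: [3.037, -0.0, 1.531]
wrist_force: [0.6, 1.0, -1.3]
width: 0.0336
finger_force: 29.9
```

```bash
python3 st.py
```

```text
tilt 5.968921275454971 bar point in tool mm [ 1.0163  0.8319 67.763 ] F [ 0.6027  0.9593 -1.2716] 0.014965996749856608 9.8667 w 0.03362926911100082
```

move_arm(
  motion=[0,0,0,0,0.006,0.04,0,0,0,0,0,0,0.04,0,0,0,0,0,0,0,0,0,0,0,0,0,0.02,0,0,0,0,0,0,0,0,0,0,0,0,0,0,0],
)

```text
time: 10.37
tool_pos: [0.5253, -0.1268, 0.2705]
ee_rot: [3.038, -0.0, 1.531]
wrist_force: [1.9, 0.3, -2.6]
width: 0.0337
finger_force: 29.9
```

```bash
python3 st.py
```

```text
tilt 5.945182093724354 bar point in tool mm [ 1.0403  0.4571 57.8932] F [ 1.9127  0.2857 -2.6026] 0.0018631266790705057 10.3667 w 0.03371971386932264
```

move_arm(
  motion=[0,0,0,0,0.003,0.02,0,0,0,0,0,0,0,0,0,0,0,0,0,0.02,0,0,0,0,0,0,0,0,0,0,0,0,0,0,0],
)

```text
time: 10.78
tool_pos: [0.526, -0.1269, 0.2674]
ee_rot: [3.037, 0.0, 1.531]
wrist_force: [-1.4, -0.7, 1.2]
width: 0.034
finger_force: 29.9
```

```bash
python3 st.py
```

```text
tilt 5.9844523163650445 bar point in tool mm [ 1.146   0.1044 54.6595] F [-1.3963 -0.7267  1.1991] 0.0019237994710781922 10.7833 w 0.03396129338917027
```

move_arm(
  motion=[0,0,0,0,0,0.02,0,0,0,0,0,0,0,0,0,0,0,0,0,0,0,0,0,0,0,0,0,0],
)

```text
time: 11.12
tool_pos: [0.5261, -0.1269, 0.2672]
ee_rot: [3.035, 0.001, 1.531]
wrist_force: [-3.4, 0.2, 6.4]
width: 0.0339
finger_force: 30.0
```

```bash
python3 st.py
```

```text
tilt 6.082340602378098 bar point in tool mm [ 1.2216 -0.1116 54.4999] F [-3.373   0.2157  6.373 ] 0.0015271006837777555 11.1167 w 0.03389840190831934
```

Throat contact is felt at the expected depth: 54.5 mm against 53.8 mm, which puts the bar axis at about 0.2135 m. Releasing gradually.

move_arm(
  motion=[0,0,0,0,0,0,0.4,0,0,0,0,0,0,0.45,0,0,0,0,0,0,0.5,0,0,0,0,0,0,0.55,0,0,0,0,0,0,0.6,0,0,0,0,0,0,0.65,0,0,0,0,0,0,0.75,0,0,0,0,0,0,0.9,0,0,0,0,0,0,1,0,0,0,0,0,0,1,0,0,0,0,0,0,1],
)

```text
time: 12.03
tool_pos: [0.5263, -0.1268, 0.2651]
ee_rot: [3.037, 0.0, 1.531]
wrist_force: [0.1, 0.5, 0.3]
width: 0.0909
finger_force: 0.0
```

Run:
```python
exec(open("st.py").read())
import cv2,pickle
c=robot.get_calibration("wrist");w=robot.snapshot("wrist")[:,:,::-1];s=robot.snapshot("side")[:,:,::-1]
cv2.imwrite("pics/w7.png",w);cv2.imwrite("pics/s7.png",s);pickle.dump((c,o),open("w7.pkl","wb"))
poc=P;print("pocket",proj("wrist",P),proj("side",P))
u,v=map(int,proj("side",P));u0,v0=u-65,v-85;print("crop",u0,v0)
z=np.zeros((440,798,3),np.uint8);z[:440,:390]=cv2.resize(s[v0:v0+147,u0:u0+130],(390,440),interpolation=cv2.INTER_CUBIC)
z[:306,390:]=cv2.resize(w,(408,306),interpolation=cv2.INTER_AREA);cv2.imwrite("pics/z7.png",z)
```

```text
tilt 5.985780587031703 bar point in tool mm [ 1.0726 -0.0059 52.4076] F [0.0562 0.4594 0.264 ] 0.0020339434518798403 12.0333 w 0.09088824731839922
pocket [325.2 256.9] [329.6 161.6]
crop 264 76
```

View pics/z7.png

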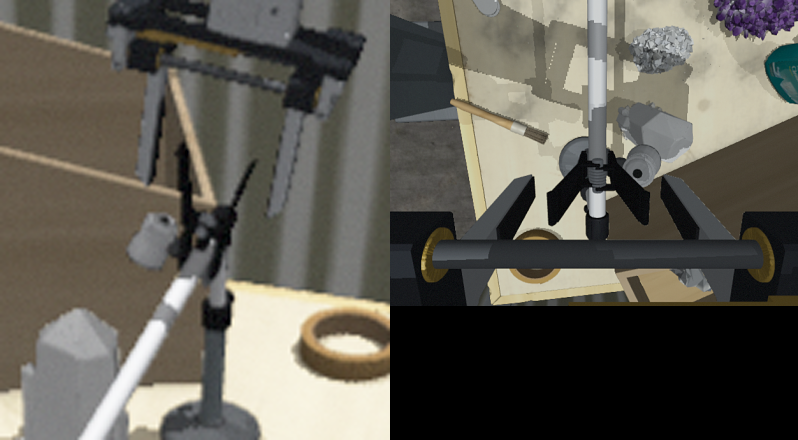

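z7 shows the clip gripping the bar, released, with handles at about scaled u=549 and u=649 in the wrist view and the fingers clear. I'll retreat along the tool axis and measure.

Run:
```python
exec(open("st.py").read())
import pickle
from scipy.optimize import least_squares
c,o=pickle.load(open("w7.pkl","rb"));A=np.array([.5318,-.126,.2135]);th=np.radians(5.98)
Xb=np.array([.99925,-.0387,0]);Yb=np.array([.0387,.99925,0]);Z=np.array([0,0,1])
def W(x,y,z,th): 
    X=np.cos(th)*Xb+np.sin(th)*Z;K=-np.sin(th)*Xb+np.cos(th)*Z
    return A+X*x+Yb*y+K*z
for jw in(29,24):
  for x in(-jw,jw):
    print(jw,[ (proj("wrist",W(x/1000,y,.086,th))-[0,0])/1.569+[390,0] for y in(-.011,.011)])
# centre of handles vs lamp: expected lamp back end
print("lamp",(proj("wrist",W(.040-.309*.019,0,.002+.951*.019,th)))/1.569+[390,0])
```

```text
tilt 5.9895096375778305 bar point in tool mm [ 1.0852 -0.0337 52.4026] F [-0.5612 -0.3639  0.8998] 0.0012178939576180945 12.1333 w 0.09372823510886626
29 [array([549.4009, 223.6456]), array([547.5526, 189.8662])]
29 [array([644.9395, 223.4544]), array([646.5966, 189.7387])]
24 [array([557.6227, 223.5819]), array([556.0931, 189.8662])]
24 [array([636.7177, 223.4544]), array([638.0561, 189.7387])]
lamp [638.0561 171.0006]
```

move_arm(
  motion=[0,0,0,0,0,-0.1,1,0,0,0,0,0,-0.2,1,0,0,0,0,0,-0.3,1,0,0,0,0,0,-0.3,1,0,0,0,0,0,-0.3,1,0,0,0,0,0,0,1,0,0,0,0,0,0,1,0,0,0,0,0,0,1],
)

```text
time: 12.8
tool_pos: [0.5138, -0.1263, 0.3841]
ee_rot: [3.037, 0.0, 1.531]
wrist_force: [0.4, 0.5, -0.6]
width: 0.0939
finger_force: 0.0
```

The predicted handle edges (549, 645–647) match the observed ones (549, 649), so the clip is fully home at the planned tilt. Last comes a numeric check that nothing shifted.

Run:
```python
from h import *
import cv2
a=cv2.imread("pics/s7.png");b=robot.snapshot("side")[:,:,::-1];s0=cv2.imread("pics/side0.png")
cv2.imwrite("pics/s8.png",b)
def sh(A,B,x,y,w,h,m=6):
    r=cv2.matchTemplate(np.ascontiguousarray(B[y-m:y+h+m,x-m:x+w+m]),np.ascontiguousarray(A[y:y+h,x:x+w]),cv2.TM_CCOEFF_NORMED)
    _,v,_,l=cv2.minMaxLoc(r);return l[0]-m,l[1]-m,round(v,3)
print("clip s7->now",sh(a,b,300,135,45,35))
for n,r in dict(quartz=(270,178,25,40),ars=(252,222,36,36),sul=(218,250,48,38),tape=(360,174,40,28),brush=(348,228,56,30),loupe=(354,278,20,24),pen=(326,326,68,14)).items(): print(n,sh(s0,b,*r))
o=robot.get_obs();print(o["wrist_force"],o["time"])
robot.close_job()
```

```text
clip s7->now (0, 0, 0.969)
quartz (0, 0, 0.892)
ars (0, 0, 0.856)
sul (0, 0, 0.999)
tape (0, 0, 0.949)
brush (0, 0, 0.973)
loupe (0, 0, 0.537)
pen (0, 0, 1.0)
[ 1.0053454  -0.51925478 -0.89949503] 12.85
the job is handed in; nothing more can be done
```

The clip light is clipped fully home on the light bar and released, aimed by calculation at the middle of the quartz (lit spot not checked in an image); no bystander showed any shift in the side-camera comparison (loupe match weak at 0.54), and the job was handed in at 12.85 s.

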